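# Shut off oxygen, then fuel gas, at the glass bench

## Robot

A 7-joint arm with a two-finger parallel gripper is mounted at the origin on the work surface. World frame = base frame: x ahead of the robot, y to its left, z up, the work surface at z = 0. Lengths are in m, angles in degrees, forces in N, time in s.
With the tool pointing down it reaches from about 0.425 to 0.825 m from the base axis. Payload 3.6 kg.
Tool frame: the origin (TCP) lies midway between the tips of the shut fingers; the grasp point (between the pads) lies 19 mm behind it; z points along the fingers, y is the direction in which the jaws open and shut (so a half turn about z gives the same grasp; the last joint's range is limited). The gripper opens to 93 mm and grips with 3 to 60 N. Pads are 15 mm wide; open, the fingers measure 128 mm over their backs; the gripper's body (75 mm by 188 mm) begins 65 mm behind the grasp point.
Start: joints at [-76.69, 35.231, -0.722, 81.555, 0.464, 63.22, -2.315], TCP at [0.166, 0.628, 0.219] pointing down, gripper open.
Joint ranges: [-178.69, 178.69], [-17.37, 117.87], [-77.05, 75.6], [15.02, 138.74], [-78.02, 258.01], [0.78, 113.62], [-162.83, 162.83]. Speed limits (degrees/s): [159.86, 159.86, 180, 180, 180, 180, 180].

## Interface

Orientations are given as a 3x3 rotation matrix whose columns are the frame's x, y, z axes.
In Python, from bench import robot gives the robot as it stands.
- The arm moves only by the tool move_arm, never from a script. Its argument "series" is a list of rows, each an object with "grip": the finger opening in mm, from 0 to 93; "offset": the shift along the tool's x, y, z in units of 30 mm (1.0 is 30 mm), a list of three; "rot": the turn, a rotation vector about the tool's x, y, z in units of 6 degrees (1.0 is 6 degrees), a list of three. In form: [{"grip": grip, "offset": [tx, ty, tz], "rot": [ax, ay, az]}, ...]. A call has 1 to 20 rows; each row is the pose to reach, as a shift and turn from the pose measured when the call began, along the tool's axes at that moment; what a row does not reach only later rows make up. A row lasts 1/12 s, in which the tool goes at most 41.7 mm and 7.16 degrees, less where a joint would pass 70% of its speed; a pose out of reach is approached as far as the arm can. A call with a gripper value outside its range is refused whole. The fingers move at their own pace and stop on an object; "newtons" is the grip in N (left out, the last holds). Time passes only in rows, so rows that repeat a pose let the fingers close. It gives the time, the measured TCP pose, the force and the opening at its end, in the units of the state.
- robot.observe(): the state, without advancing time (a new reading comes with each control period).
- robot.capture(name): name is "scene" or "side" or "wrist"; returns the picture (420x560x3 uint8, red, green, blue); there is no depth.
- robot.calibration(name): a dict with "fx", "fy", "cx", "cy" (pixels), "world_from_camera" (4x4, takes a point from camera to world coordinates); the wrist camera has in their place "T_tool_cam" (4x4, takes a point from camera to tool coordinates, whose origin is the TCP and whose axes are the flange's). Camera axes: x right, y down, z forward; pixel columns grow to the right and rows downward; lengths in m; the calibration is good to about 2 mm. A picture is of the moment at which its call begins: read the wrist's pose just before it. calibration takes no time and is no camera call.
- robot.hand_in(): hands the job in, once; it reports no verdict.
The state is a dict: "t": time; "joint_positions": joint angles; "dq": joint speeds; "joint_torque": joint torques, N m; "ee_pos": TCP position; "ee_rot": TCP orientation; "contact_force": force on the tool from outside, world axes, zero at the start; "wrist_torque": the same for the moment, N m; "grip_width": finger opening in m.
Only numpy, scipy, OpenCV 4.12 (cv2) and the standard library are available. Lean on these libraries where they do the work, as an engineer would, in place of code of your own. Each camera call takes 0.05 s, during which the arm holds its last target. There are 200 camera calls.

## Task

Shut down the glass burner's supply at the bench valves: with a finger, push the lever of the oxygen line (the one with the upright glass flow meter) round until it is fully closed against its stop, and only then push the lever of the fuel gas line (the one with the round dial gauge) fully closed too. Leave the compressed air line, which has no instrument, just as it is, and do not pick up, shift or tip any of the things standing about.

Things in the scene. Friction and masses are not known exactly. Their poses are not given: they have to be found in the camera images.
- service_plate: fixed aluminium plate, 360 x 660 x 4 mm, lying on the bench; the three valve lines and the loose things stand on it. Origin: centre of its underside.
- oxygen_line: Oxygen line: fixed copper pipework, brass quarter-turn ball valve. At the inlet end, 78 mm out, an upright flow meter: two square aluminium blocks 34 mm wide, glass tube between them, top 122 mm above the foot. Origin: underside centre of its 190 x 50 mm foot; z up. Pipe along x, 95 mm above the foot, inlet end +x, outlet elbow -x (66 mm out). Valve stem upright on the z axis.
- oxygen_line_stem (a point): point on the valve's vertical turning axis, at the height of the middle of the lever's sleeve (145 mm above the foot).
- oxygen_lever_sleeve (a point): point inside the lever's black sleeve, on its centre line, 75 mm out from the turning axis. The sleeve is 22 mm wide and 12 mm high, level, and runs from 42 to 110 mm from the axis; from its inner end a thin steel strip cranks down 13 mm to the stem. Nothing of this line lies beside the sleeve; the pipe is 33 mm below it.
- oxygen_lever (a joint): lever angle, rad. 0 = closed, against its stop: lever square across the pipe, pointing along the line's +y. 1.571 = fully open: lever along the pipe, pointing to the line's -x, over the outlet. It closes clockwise seen from above. Stiff: about 0.55 N m (some 7 N at the middle of the sleeve), no spring, it stays where it is left.
- gas_line: Fuel gas line: fixed copper pipework, same valve. Over the inlet elbow a round pressure gauge, dial 52 mm across, tipped towards the outlet, top 139 mm above the foot. Origin: underside centre of its 190 x 50 mm foot; z up. Pipe along x, 95 mm above the foot, inlet end +x, outlet elbow -x (66 mm out). Valve stem upright on the z axis.
- gas_line_stem (a point): point on the valve's vertical turning axis, at the height of the middle of the lever's sleeve (145 mm above the foot).
- gas_lever_sleeve (a point): point inside the lever's black sleeve, on its centre line, 75 mm out from the turning axis. The sleeve is 22 mm wide and 12 mm high, level, and runs from 42 to 110 mm from the axis; from its inner end a thin steel strip cranks down 13 mm to the stem. Nothing of this line lies beside the sleeve; the pipe is 33 mm below it.
- gas_lever (a joint): lever angle, rad. 0 = closed, against its stop: lever square across the pipe, pointing along the line's +y. 1.571 = fully open: lever along the pipe, pointing to the line's -x, over the outlet. It closes clockwise seen from above. Stiff: about 0.55 N m (some 7 N at the middle of the sleeve), no spring, it stays where it is left.
- air_line: Compressed air line: same pipework and valve, plain inlet elbow, no instrument. To be left as it is, open or closed. Origin: underside centre of its 190 x 50 mm foot; z up. Pipe along x, 95 mm above the foot, inlet end +x, outlet elbow -x (66 mm out). Valve stem upright on the z axis.
- air_line_stem (a point): point on the valve's vertical turning axis, at the height of the middle of the lever's sleeve (145 mm above the foot).
- air_lever_sleeve (a point): point inside the lever's black sleeve, on its centre line, 75 mm out from the turning axis. The sleeve is 22 mm wide and 12 mm high, level, and runs from 42 to 110 mm from the axis; from its inner end a thin steel strip cranks down 13 mm to the stem. Nothing of this line lies beside the sleeve; the pipe is 33 mm below it.
- air_lever (a joint): lever angle, rad. 0 = closed, against its stop: lever square across the pipe, pointing along the line's +y. 1.571 = fully open: lever along the pipe, pointing to the line's -x, over the outlet. It closes clockwise seen from above. Stiff: about 0.55 N m (some 7 N at the middle of the sleeve), no spring, it stays where it is left. Leave alone.
- frit_jar: closed amber glass jar of crushed glass, 44 mm across, 62 mm tall. Loose bystander, not to be disturbed. Origin: centre of its underside.
- dip_bottle: white plastic bottle with black cap, 48 mm across, 135 mm tall. Loose bystander, not to be disturbed. Origin: centre of its underside.
- goblet: small green glass goblet, 54 mm across, 105 mm tall, fragile. Loose bystander, not to be disturbed. Origin: centre of its underside.
- optic_mould: open brass cup mould, 66 mm across, 55 mm tall. Loose bystander, not to be disturbed. Origin: centre of its underside.
- graphite_paddle: black graphite paddle with a wooden handle, lying flat, 190 mm long, 15 mm high. Loose bystander, not to be disturbed. Origin: underside, near its middle.
- tweezers: steel tweezers lying flat, 155 mm long, 8 mm high. Loose bystander, not to be disturbed. Origin: underside, near its middle.
- paperweight: round clear glass paperweight, 62 mm across, 44 mm tall. Loose bystander, not to be disturbed. Origin: centre of its underside.

How it is judged (in metres and radians):
On the way, in this order (a step that is already met when the one before it is completed fails the run):
1. the oxygen lever is fully closed while the fuel gas lever is still open (value of joint oxygen_lever below 0.09 rad and value of joint gas_lever above 0.9 rad), for 0.2 s.
2. the fuel gas lever is fully closed too (value of joint each of gas_lever, oxygen_lever below 0.09 rad), for 0.2 s.
At the end, for the whole second after the job is handed in: Oxygen and fuel gas levers both within 0.09 rad (5 degrees) of closed and still; the air lever within 10 mm (at the sleeve) of where it was; every loose thing within 20 mm of its place and the standing ones within 0.25 rad of upright (all of step 2 and velocity of joint oxygen_lever between -0.05 and 0.05 rad/s and velocity of joint gas_lever between -0.05 and 0.05 rad/s and distance of air_lever_sleeve from where it was at the start of the episode below 0.01 m and distance of each of frit_jar, dip_bottle, goblet, optic_mould, graphite_paddle, tweezers, paperweight from where it was at the start of the episode below 0.02 m and angle between each of frit_jar, dip_bottle, goblet, optic_mould, paperweight's own z axis and vertical below 0.25 rad); the robot touches nothing.
It fails at once if the fuel gas lever was being closed while the oxygen was still open (value of joint gas_lever below 0.9 rad and value of joint oxygen_lever above 0.15 rad).
It fails at once if the compressed air lever was moved (distance of air_lever_sleeve from where it was at the start of the episode above 0.01 m).
It fails at once if a loose thing was picked up (height (world z) of any of frit_jar, dip_bottle, goblet, optic_mould, graphite_paddle, tweezers, paperweight above 0.025 m).
It fails at once if a loose thing was pushed aside (distance of any of frit_jar, dip_bottle, goblet, optic_mould, graphite_paddle, tweezers, paperweight from where it was at the start of the episode above 0.02 m).
It fails at once if a standing thing was tipped (angle between any of frit_jar, dip_bottle, goblet, optic_mould, paperweight's own z axis and vertical above 0.25 rad).
It also fails if it takes over 54 s, if anything falls off the work surface, if the arm or the gripper's body presses on something with over 40 N, if the wrist force passes 120 N, or if a joint passes its speed limit or range.

## Working session

There is one attempt and no reset: what is moved stays moved. The work goes in short steps, Python scripts to look and compute and a tool call to move; the robot and the scene stay as the last step left them, time stands still between calls to the robot, and variables do not carry over. Pictures are saved under pics/ and viewed, about 8 in all and at most 12, crops included, and the job is handed in when it is done.

Besides the shell and the picture viewer there is one more tool, called after "Emit:" as name([rows], argument=value, ...), one row to a line, values as JSON. move_arm: Moves the arm, as the interface text tells. Its arguments: {"type":"object","properties":{"series":{"type":"array","items":{"type":"object","properties":{"grip":{"type":"number"},"offset":{"type":"array","items":{"type":"number"}},"rot":{"type":"array","items":{"type":"number"}}}}},"newtons":{"type":"number"}},"required":["series"]}

```bash
mkdir -p pics
python3 - <<'E'
from bench import robot
import cv2,numpy as np
np.set_printoptions(precision=4,suppress=True)
for n in("scene","side"):
    cv2.imwrite(f"pics/{n}0.png",robot.capture(n)[:,:,::-1]); c=robot.calibration(n); print(n,c)
s=robot.observe();print(s)
E
```

```text
scene {'fx': 408.4558965603083, 'fy': 408.4558965603083, 'cx': 276.71998904844764, 'cy': 206.39789202809962, 'world_from_camera': array([[-0.6741,  0.5371, -0.5071,  1.0077],
       [ 0.7387,  0.4916, -0.4612,  0.434 ],
       [ 0.0016, -0.6854, -0.7282,  0.8062],
       [ 0.    ,  0.    ,  0.    ,  1.    ]])}
side {'fx': 433.8229207989645, 'fy': 433.8229207989645, 'cx': 279.7871699899474, 'cy': 207.94842804495445, 'world_from_camera': array([[ 0.7795, -0.3014,  0.5492, -0.0025],
       [-0.6263, -0.392 ,  0.6738, -0.6248],
       [ 0.0123, -0.8692, -0.4943,  0.5902],
       [ 0.    ,  0.    ,  0.    ,  1.    ]])}
{'t': 0.1, 'joint_positions': array([-76.6906,  35.2861,  -0.7235,  81.6311,   0.4664,  63.2185,
        -2.3149]), 'dq': array([ 0.048 ,  0.0429,  0.076 , -0.2654, -0.0511, -0.0109, -0.0481]), 'joint_torque': array([  0.0014, -46.0039,   0.2101, -16.6245,  -0.0612,   0.0169,
         0.0001]), 'ee_pos': array([0.1662, 0.6277, 0.2176]), 'ee_rot': array([[-0.9667,  0.2558, -0.0005],
       [ 0.2558,  0.9667, -0.0023],
       [-0.0001, -0.0023, -1.    ]]), 'contact_force': array([-0.1021, -0.0372,  0.1535]), 'wrist_torque': array([-0.012 ,  0.0303,  0.0448]), 'grip_width': 0.09308993292581537}
```

View pics/scene0.png

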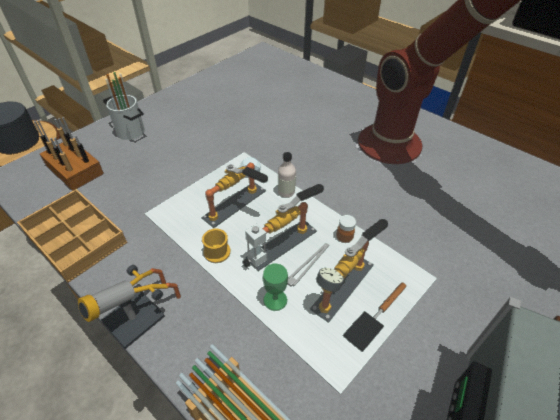

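View pics/side0.png

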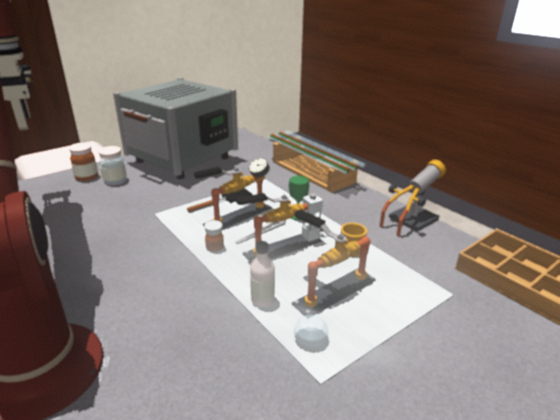

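Run:
```python
import cv2
a=cv2.imread("pics/scene0.png")[140:330,190:420]; b=cv2.imread("pics/side0.png")[140:320,180:390]
cv2.imwrite("pics/c1.png",cv2.resize(a,(690,570),interpolation=2)); cv2.imwrite("pics/c2.png",cv2.resize(b,(735,630),interpolation=2)[:600])
```

```text
(no output)
```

View pics/c1.png

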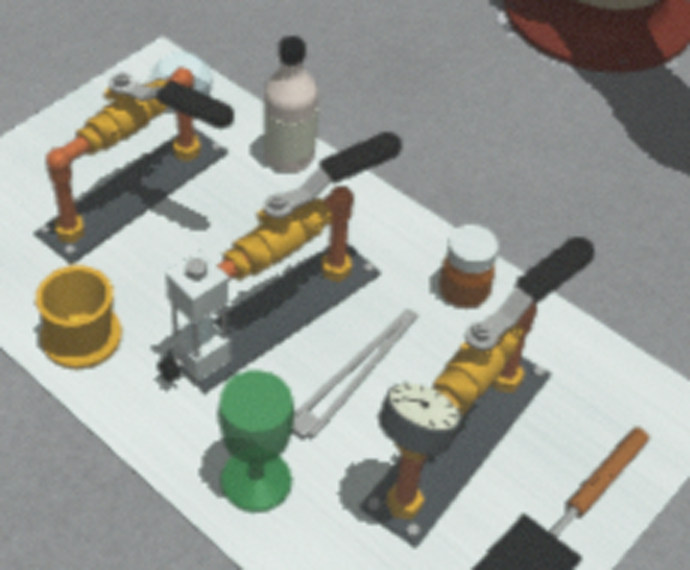

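View pics/c2.png

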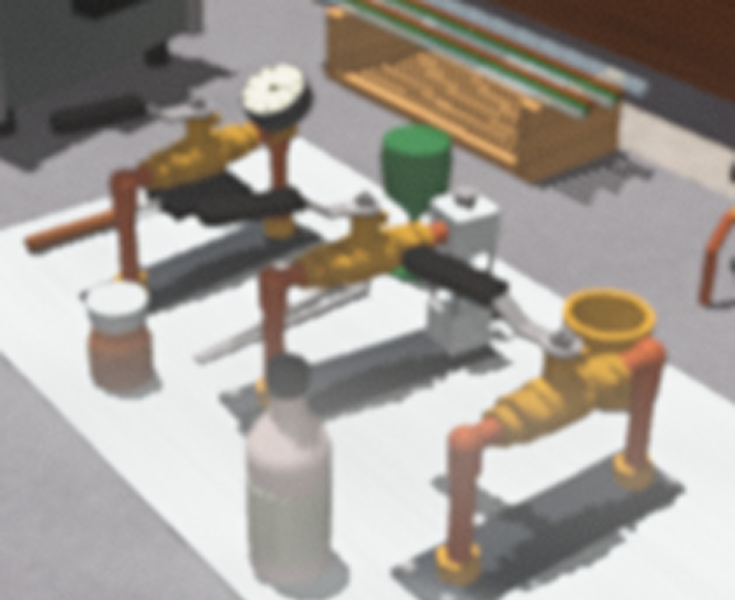

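```bash
cat > h.py <<'E'
import numpy as np
from bench import robot
def ray(n,u,v):
    c=robot.calibration(n);T=c["world_from_camera"];d=T[:3,:3]@[(u-c["cx"])/c["fx"],(v-c["cy"])/c["fy"],1];return T[:3,3],d
def at(n,u,v,z):
    o,d=ray(n,u,v);return o+d*(z-o[2])/d[2]
def tri(a,b):
    (o,d),(p,e)=ray("scene",*a),ray("side",*b);s=np.linalg.lstsq(np.c_[d,-e],p-o,rcond=None)[0];return (o+d*s[0]+p+e*s[1])/2,np.linalg.norm(o+d*s[0]-p-e*s[1])
E
python3 - <<'E'
from h import *
np.set_printoptions(precision=4,suppress=True)
A=lambda u,v:(u/3+190,v/3+140);B=lambda u,v:(u/3.5+180,v/3.5+140)
for k,a,b,z in [("oxstem",(278,203),(365,203),.143),("oxtip",(393,143),(160,200),.151),("gasstem",(481,331),(197,106),.143),("gastip",(583,249),(58,117),.151),("airstem",(122,81),(563,343),.143),("airtip",(224,114),(412,260),.151)]:
    print(k,at("scene",*A(*a),z),at("side",*B(*b),z),*tri(A(*a),B(*b)))
for k,a,z in [("oxfootR",(380,270),.006),("oxfootB",(205,390),.006),("oxmeter",(195,267),.126),("gasfootR",(550,373),.006),("gasfootB",(415,546),.006),("gasfootL",(362,505),.006),("airfootL",(37,234),.006),("airfootB",(70,262),.006),("airfootR",(226,152),.006),
 ("bottlecap",(292,45),.137),("jar",(473,245),.064),("goblet",(257,395),.107),("goblet base",(255,485),.008),("mould",(75,295),.057),("oxbolt out",(338,265),.01),("gasbolt out",(510,377),.01),("oxelbow",(341,197),.105),("gasgauge",(420,412),.13)]:
    print(k,at("scene",*A(*a),z))
E
```

```text
oxstem [0.5398 0.0264 0.143 ] [0.5295 0.0129 0.143 ] [0.5362 0.0222 0.137 ] 0.001639777006391626
oxtip [0.4388 0.0544 0.151 ] [0.4232 0.0806 0.151 ] [0.4273 0.062  0.1534] 0.02772833818827364
gasstem [0.5354 0.2064 0.143 ] [0.5268 0.1956 0.143 ] [0.5323 0.2046 0.1383] 0.0005454283566061937
gastip [0.4329 0.2202 0.151 ] [0.4328 0.2229 0.151 ] [0.4325 0.2208 0.1515] 0.0016654502481517099
airstem [ 0.5241 -0.1587  0.143 ] [ 0.5137 -0.173   0.143 ] [ 0.5201 -0.1656  0.1365] 0.0026551040370675206
airtip [ 0.5027 -0.0638  0.151 ] [ 0.4979 -0.0679  0.151 ] [ 0.5007 -0.0653  0.1487] 0.0007095291809174426
oxfootR [0.4427 0.0582 0.006 ]
oxfootB [0.6309 0.0336 0.006 ]
oxmeter [0.6157 0.0139 0.126 ]
gasfootR [0.4351 0.2238 0.006 ]
gasfootB [0.6256 0.2355 0.006 ]
gasfootL [0.6258 0.1874 0.006 ]
airfootL [ 0.6128 -0.1884  0.006 ]
airfootB [ 0.6147 -0.143   0.006 ]
airfootR [ 0.4274 -0.1369  0.006 ]
bottlecap [ 0.3903 -0.0913  0.137 ]
jar [0.4127 0.1243 0.064 ]
goblet [0.6575 0.1131 0.107 ]
goblet base [0.6671 0.1198 0.008 ]
mould [ 0.6597 -0.0779  0.057 ]
oxbolt out [0.4653 0.0303 0.01  ]
gasbolt out [0.4624 0.2038 0.01  ]
oxelbow [0.4747 0.0353 0.105 ]
gasgauge [0.6071 0.2109 0.13  ]
```

```bash
cat >> h.py <<'E'
from scipy.spatial.transform import Rotation as R
def rel(poses):
    "poses: (x,y,z,angle of tool y in world, deg) -> offset, rot rows"
    s=robot.observe();p,M=s["ee_pos"],s["ee_rot"]
    for x,y,z,a in poses:
        a=np.radians(a);u=np.array([np.cos(a),np.sin(a),0]);n=np.array([-u[1],u[0],0])
        T=np.c_[n,u,[0,0,-1]]
        print((M.T@(np.array([x,y,z])-p)/.03).round(2).tolist(),(R.from_matrix(M.T@T).as_rotvec(degrees=True)/6).round(2).tolist())
def arc(stem,r,d,angs,z):
    o=[]
    for a in angs:
        t=np.radians(a);u=np.array([np.cos(t),np.sin(t)]);n=np.array([-u[1],u[0]]);q=np.array(stem)+r*u+d*n;o.append((*q,z,a))
    return o
E
python3 - <<'E'
from h import *
print(robot.calibration("wrist"))
rel([(.45,.25,.2,110),(.45,.008,.2,162)])
E
```

```text
{'fx': 292.1424250234598, 'fy': 292.1424250234598, 'cx': 273.9069373457363, 'cy': 213.08142818442175, 'T_tool_cam': array([[ 5.87371323e-04, -9.58591234e-01, -2.84785007e-01,
         7.90811035e-02],
       [ 9.99999818e-01,  6.01630612e-04,  3.74085190e-05,
        -6.63920600e-04],
       [ 1.35475900e-04, -2.84784978e-01,  9.58591414e-01,
        -1.65434201e-01],
       [ 0.00000000e+00,  0.00000000e+00,  0.00000000e+00,
         1.00000000e+00]])}
[-12.37, -9.75, 0.61] [-0.02, -0.01, -5.8]
[-14.43, -17.55, 0.63] [-0.02, -0.02, -14.47]
```

Emit:
move_arm([
  {"grip": 0, "offset": [-3, -2.4, 0.15], "rot": [0, 0, -1.4]},
  {"grip": 0, "offset": [-6, -4.8, 0.3], "rot": [0, 0, -2.8]},
  {"grip": 0, "offset": [-9, -7.2, 0.5], "rot": [0, 0, -4.2]},
  {"grip": 0, "offset": [-12.37, -9.75, 0.6], "rot": [0, 0, -5.8]},
  {"grip": 0, "offset": [-12.37, -9.75, 0.6], "rot": [0, 0, -5.8]},
  {"grip": 0, "offset": [-12.37, -9.75, 0.6], "rot": [0, 0, -5.8]},
  {"grip": 0, "offset": [-12.37, -9.75, 0.6], "rot": [0, 0, -5.8]},
  {"grip": 0, "offset": [-12.37, -9.75, 0.6], "rot": [0, 0, -5.8]},
  {"grip": 0, "offset": [-12.37, -9.75, 0.6], "rot": [0, 0, -5.8]},
  {"grip": 0, "offset": [-12.37, -9.75, 0.6], "rot": [0, 0, -5.8]},
  {"grip": 0, "offset": [-12.37, -9.75, 0.6], "rot": [0, 0, -5.8]},
  {"grip": 0, "offset": [-12.37, -9.75, 0.6], "rot": [0, 0, -5.8]},
  {"grip": 0, "offset": [-14.43, -17.55, 0.6], "rot": [0, 0, -14.47]},
  {"grip": 0, "offset": [-14.43, -17.55, 0.6], "rot": [0, 0, -14.47]},
  {"grip": 0, "offset": [-14.43, -17.55, 0.6], "rot": [0, 0, -14.47]},
  {"grip": 0, "offset": [-14.43, -17.55, 0.6], "rot": [0, 0, -14.47]},
  {"grip": 0, "offset": [-14.43, -17.55, 0.6], "rot": [0, 0, -14.47]},
  {"grip": 0, "offset": [-14.43, -17.55, 0.6], "rot": [0, 0, -14.47]},
  {"grip": 0, "offset": [-14.43, -17.55, 0.6], "rot": [0, 0, -14.47]},
  {"grip": 0, "offset": [-14.43, -17.55, 0.6], "rot": [0, 0, -14.47]},
], newtons=40)

```text
t: 1.77
ee_pos: [0.4493, 0.0033, 0.2004]
ee_rot: [[-0.312, -0.95, -0.002], [-0.95, 0.312, -0.004], [0.005, 0.001, -1.0]]
contact_force: [0.2, 0.0, 0.1]
grip_width: 0.0007
```

Run:
```python
from h import *
import cv2
rel([(.45,.008,.2,162)]); s=robot.observe(); print(s["t"],s["ee_pos"],s["ee_rot"],s["grip_width"])
np.savez("w1.npz",p=s["ee_pos"],M=s["ee_rot"])
cv2.imwrite("pics/w1.png",robot.capture("wrist")[:,:,::-1])
```

```text
[-0.16, 0.03, 0.01] [0.01, -0.04, -0.03]
1.7667 [0.4493486  0.00331664 0.20039201] [[-3.11655746e-01 -9.50193018e-01 -1.98080269e-03]
 [-9.50183614e-01  3.11661550e-01 -4.26350188e-03]
 [ 4.66848976e-03  5.53381398e-04 -9.99988949e-01]] 0.0006873041203766224
```

View pics/w1.png

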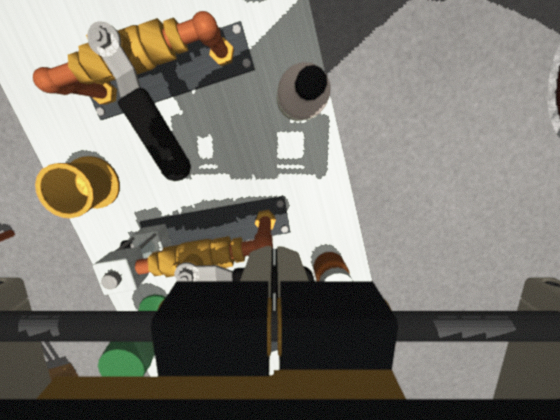

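The wrist view shows the oxygen stem bolt at about (187,274) and the flow meter at (112,280). The sleeve is hidden behind the fingers. The air lever's tip is well clear, at (177,168).

Run:
```python
from h import *
c=robot.calibration("wrist");T=c["T_tool_cam"];w=np.load("w1.npz")
def wat(u,v,z):
    W=np.eye(4);W[:3,:3]=w["M"];W[:3,3]=w["p"];W=W@T
    d=W[:3,:3]@[(u-c["cx"])/c["fx"],(v-c["cy"])/c["fy"],1];o=W[:3,3];return (o+d*(z-o[2])/d[2]).round(4)
for k,a in dict(oxstem=(187,274,.14),meter=(112,280,.126),footR=(289,232,.01),airstem=(102,38,.14),airtip=(177,170,.15)).items():print(k,wat(*a))
st=(.536,.022)
rel([(.45,.008,.2,162),(.45,.008,.136,162)]+arc(st,.078,.0185,[162],.136))
```

```text
oxstem [0.5333 0.0192 0.14  ]
meter [0.6078 0.0091 0.126 ]
footR [0.4466 0.057  0.01  ]
airstem [ 0.5187 -0.165   0.14  ]
airtip [ 0.5023 -0.0659  0.15  ]
[-0.09, 0.01, 0.02] [0.0, -0.03, 0.02]
[-0.09, 0.01, 2.15] [0.0, -0.03, 0.02]
[-0.81, 0.03, 2.15] [0.0, -0.03, 0.02]
```

Emit:
move_arm([
  {"grip": 0, "offset": [0, 0, 0.8], "rot": [0, 0, 0]},
  {"grip": 0, "offset": [0, 0, 1.6], "rot": [0, 0, 0]},
  {"grip": 0, "offset": [0, 0, 2.15], "rot": [0, 0, 0]},
  {"grip": 0, "offset": [0, 0, 2.15], "rot": [0, 0, 0]},
  {"grip": 0, "offset": [0, 0, 2.15], "rot": [0, 0, 0]},
])

```text
t: 2.23
ee_pos: [0.4489, 0.0057, 0.1355]
ee_rot: [[-0.307, -0.952, -0.004], [-0.952, 0.307, -0.003], [0.004, 0.003, -1.0]]
contact_force: [-0.3, 0.8, -0.0]
grip_width: 0.0003
```

Run:
```python
from h import *
print(robot.observe()["contact_force"])
rel(arc((.535,.021),.078,.0185,[162,156,150,144,138,132,126,120,114,108,102,96,90,84],.136))
```

```text
[-0.30654768  0.8488925  -0.01337775]
[-0.75, 0.03, -0.02] [0.03, -0.04, 0.02]
[-1.03, 0.08, -0.02] [0.02, -0.04, 1.02]
[-1.31, 0.1, -0.02] [0.02, -0.04, 2.02]
[-1.59, 0.09, -0.02] [0.02, -0.04, 3.02]
[-1.86, 0.05, -0.02] [0.02, -0.04, 4.02]
[-2.14, -0.02, -0.02] [0.02, -0.04, 5.02]
[-2.4, -0.11, -0.02] [0.01, -0.04, 6.02]
[-2.65, -0.23, -0.03] [0.01, -0.04, 7.02]
[-2.89, -0.38, -0.03] [0.01, -0.04, 8.02]
[-3.11, -0.55, -0.03] [0.01, -0.04, 9.02]
[-3.31, -0.74, -0.03] [0.0, -0.05, 10.02]
[-3.49, -0.96, -0.03] [0.0, -0.05, 11.02]
[-3.65, -1.19, -0.03] [-0.0, -0.05, 12.02]
[-3.78, -1.43, -0.03] [-0.0, -0.05, 13.02]
```

Emit:
move_arm([
  {"grip": 0, "offset": [-0.4, 0.03, 0], "rot": [0, 0, 0]},
  {"grip": 0, "offset": [-0.75, 0.03, 0], "rot": [0, 0, 0]},
  {"grip": 0, "offset": [-0.9, 0.06, 0], "rot": [0, 0, 0.5]},
  {"grip": 0, "offset": [-1.03, 0.08, 0], "rot": [0, 0, 1]},
  {"grip": 0, "offset": [-1.17, 0.09, 0], "rot": [0, 0, 1.5]},
  {"grip": 0, "offset": [-1.31, 0.1, 0], "rot": [0, 0, 2]},
  {"grip": 0, "offset": [-1.45, 0.1, 0], "rot": [0, 0, 2.5]},
  {"grip": 0, "offset": [-1.59, 0.09, 0], "rot": [0, 0, 3]},
  {"grip": 0, "offset": [-1.72, 0.07, 0], "rot": [0, 0, 3.5]},
  {"grip": 0, "offset": [-1.86, 0.05, 0], "rot": [0, 0, 4]},
  {"grip": 0, "offset": [-2.0, 0.02, 0], "rot": [0, 0, 4.5]},
  {"grip": 0, "offset": [-2.14, -0.02, 0], "rot": [0, 0, 5]},
  {"grip": 0, "offset": [-2.27, -0.06, 0], "rot": [0, 0, 5.5]},
  {"grip": 0, "offset": [-2.4, -0.11, 0], "rot": [0, 0, 6]},
])

```text
t: 3.4
ee_pos: [0.4717, 0.0718, 0.1362]
ee_rot: [[-0.81, -0.587, -0.009], [-0.587, 0.81, -0.006], [0.011, 0.0, -1.0]]
contact_force: [-4.6, -5.1, 5.3]
grip_width: 0.0001
```

Run:
```python
from h import *
import cv2
print(robot.observe()["contact_force"])
rel(arc((.535,.021),.078,.0185,range(126,74,-3),.136))
cv2.imwrite("pics/s2.png",cv2.resize(robot.capture("scene")[130:330,180:430,::-1],(750,600)))
```

```text
[-4.61592081 -5.11070159  5.2659811 ]
[-0.09, -0.01, 0.01] [0.0, -0.1, -0.01]
[-0.23, 0.02, 0.01] [-0.0, -0.1, 0.49]
[-0.37, 0.04, 0.0] [-0.0, -0.1, 0.99]
[-0.51, 0.05, 0.0] [-0.01, -0.1, 1.49]
[-0.65, 0.06, 0.0] [-0.01, -0.1, 1.99]
[-0.79, 0.06, -0.0] [-0.01, -0.1, 2.49]
[-0.93, 0.05, -0.0] [-0.01, -0.1, 2.99]
[-1.07, 0.04, -0.0] [-0.02, -0.1, 3.49]
[-1.2, 0.02, -0.01] [-0.02, -0.1, 3.99]
[-1.34, -0.01, -0.01] [-0.02, -0.1, 4.49]
[-1.48, -0.05, -0.01] [-0.02, -0.1, 4.99]
[-1.61, -0.09, -0.01] [-0.03, -0.1, 5.49]
[-1.74, -0.14, -0.01] [-0.03, -0.1, 5.99]
[-1.87, -0.2, -0.01] [-0.03, -0.1, 6.49]
[-1.99, -0.26, -0.01] [-0.03, -0.1, 6.99]
[-2.11, -0.33, -0.02] [-0.04, -0.1, 7.49]
[-2.23, -0.41, -0.02] [-0.04, -0.1, 7.99]
[-2.34, -0.49, -0.02] [-0.04, -0.1, 8.49]
```

View pics/s2.png

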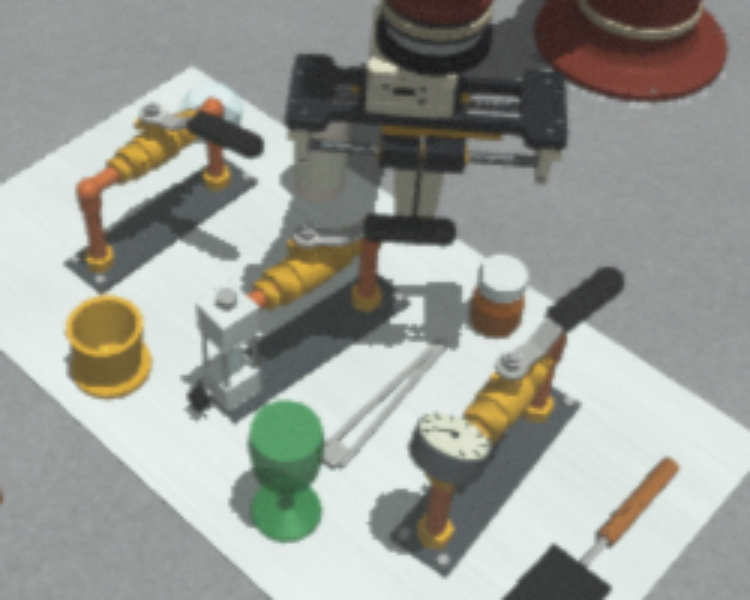

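The oxygen lever follows the finger and is about halfway round. Its sleeve runs from (370,228) to (450,232) in the crop. Nothing else has moved.

Emit:
move_arm([
  {"grip": 0, "offset": [-0.23, 0.02, 0], "rot": [0, 0, 0.5]},
  {"grip": 0, "offset": [-0.37, 0.04, 0], "rot": [0, 0, 1]},
  {"grip": 0, "offset": [-0.51, 0.05, 0], "rot": [0, 0, 1.5]},
  {"grip": 0, "offset": [-0.65, 0.06, 0], "rot": [0, 0, 2]},
  {"grip": 0, "offset": [-0.79, 0.06, 0], "rot": [0, 0, 2.5]},
  {"grip": 0, "offset": [-0.93, 0.05, 0], "rot": [0, 0, 3]},
  {"grip": 0, "offset": [-1.07, 0.04, 0], "rot": [0, 0, 3.5]},
  {"grip": 0, "offset": [-1.2, 0.02, 0], "rot": [0, 0, 4]},
  {"grip": 0, "offset": [-1.34, -0.01, 0], "rot": [0, 0, 4.5]},
  {"grip": 0, "offset": [-1.48, -0.05, 0], "rot": [0, 0, 5]},
  {"grip": 0, "offset": [-1.61, -0.09, 0], "rot": [0, 0, 5.5]},
  {"grip": 0, "offset": [-1.74, -0.14, 0], "rot": [0, 0, 6]},
  {"grip": 0, "offset": [-1.87, -0.2, 0], "rot": [0, 0, 6.5]},
  {"grip": 0, "offset": [-1.93, -0.23, 0], "rot": [0, 0, 6.8]},
  {"grip": 0, "offset": [-1.99, -0.26, 0], "rot": [0, 0, 7]},
])

```text
t: 4.7
ee_pos: [0.5222, 0.1018, 0.1363]
ee_rot: [[-0.994, 0.107, -0.014], [0.107, 0.994, -0.006], [0.014, -0.008, -1.0]]
contact_force: [-6.4, -1.5, 4.4]
grip_width: 0.0008
```

Emit:
move_arm([
  {"grip": 0, "offset": [-0.13, -0.02, 0], "rot": [0, 0, 0.3]},
  {"grip": 0, "offset": [-0.2, -0.03, 0], "rot": [0, 0, 0.5]},
  {"grip": 0, "offset": [-0.27, -0.04, 0], "rot": [0, 0, 0.5]},
  {"grip": 0, "offset": [-0.27, -0.04, 0], "rot": [0, 0, 0.5]},
])

```text
t: 5.03
ee_pos: [0.526, 0.1023, 0.1364]
ee_rot: [[-0.988, 0.156, -0.023], [0.156, 0.988, -0.004], [0.022, -0.008, -1.0]]
contact_force: [-5.1, 1.5, 1.5]
grip_width: 0.0007
```

Emit:
move_arm([
  {"grip": 0, "offset": [-0.1, 0, 0], "rot": [0, 0, 0]},
  {"grip": 0, "offset": [-0.2, 0, 0], "rot": [0, 0, 0]},
  {"grip": 0, "offset": [-0.3, 0, 0], "rot": [0, 0, 0]},
  {"grip": 0, "offset": [-0.4, 0, 0], "rot": [0, 0, 0]},
  {"grip": 0, "offset": [-0.4, 0, 0], "rot": [0, 0, 0]},
])

```text
t: 5.45
ee_pos: [0.5261, 0.1027, 0.1363]
ee_rot: [[-0.987, 0.152, -0.049], [0.153, 0.988, -0.003], [0.048, -0.01, -0.999]]
contact_force: [-21.0, 1.4, 16.4]
grip_width: 0.0006
```

Emit:
move_arm([
  {"grip": 0, "offset": [0.5, 0, 0], "rot": [0, 0, 0]},
  {"grip": 0, "offset": [1.2, 0, 0], "rot": [0, 0.3, 0]},
  {"grip": 0, "offset": [1.2, 0, 0], "rot": [0, 0.4, 0]},
  {"grip": 0, "offset": [1.2, 0, -1], "rot": [0, 0.4, 0]},
  {"grip": 0, "offset": [1.2, 0, -2.1], "rot": [0, 0.4, 0]},
  {"grip": 0, "offset": [1.2, 0, -2.1], "rot": [0, 0.4, 0]},
])

```text
t: 5.95
ee_pos: [0.4997, 0.1096, 0.2073]
ee_rot: [[-0.985, 0.153, -0.075], [0.152, 0.988, 0.007], [0.075, -0.004, -0.997]]
contact_force: [0.7, -0.6, 0.3]
grip_width: 0.001
```

Run:
```python
from h import *
import cv2
s=robot.observe();print(s["contact_force"],s["ee_pos"],s["ee_rot"])
rel([(.451,.178,.2,171)])
cv2.imwrite("pics/s3.png",cv2.resize(robot.capture("side")[140:290,180:380,::-1],(800,600)))
```

```text
[ 0.7079757  -0.57096319  0.25991794] [0.49972561 0.10957027 0.2072899 ] [[-0.98544249  0.15258314 -0.07497653]
 [ 0.15247481  0.98828113  0.00720074]
 [ 0.07519661 -0.00433611 -0.9971593 ]]
[1.93, 2.01, 0.38] [0.53, -0.6, -14.96]
```

View pics/s3.png

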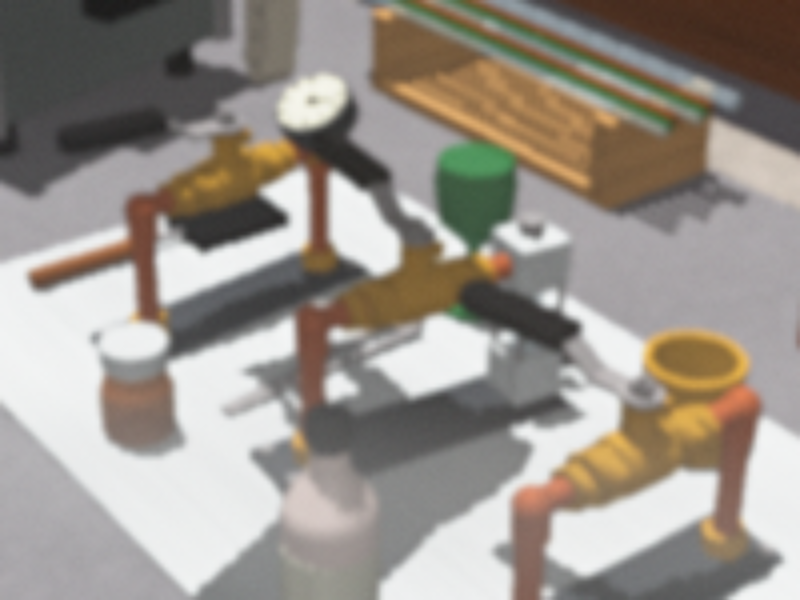

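Oxygen lever now points across its pipe (stem (415,240), tip (330,140) in the crop). The gas lever is still open and nothing is disturbed.

Emit:
move_arm([
  {"grip": 0, "offset": [1.93, 2.01, 0.3], "rot": [0.1, -0.55, -3]},
  {"grip": 0, "offset": [1.93, 2.01, 0.3], "rot": [0.25, -0.6, -7]},
  {"grip": 0, "offset": [1.93, 2.01, 0.3], "rot": [0.53, -0.6, -14.96]},
  {"grip": 0, "offset": [1.93, 2.01, 0.38], "rot": [0.53, -0.6, -14.96]},
  {"grip": 0, "offset": [1.93, 2.01, 0.38], "rot": [0.53, -0.6, -14.96]},
  {"grip": 0, "offset": [1.93, 2.01, 0.38], "rot": [0.53, -0.6, -14.96]},
  {"grip": 0, "offset": [1.93, 2.01, 0.38], "rot": [0.53, -0.6, -14.96]},
  {"grip": 0, "offset": [1.93, 2.01, 0.38], "rot": [0.53, -0.6, -14.96]},
  {"grip": 0, "offset": [1.93, 2.01, 0.38], "rot": [0.53, -0.6, -14.96]},
  {"grip": 0, "offset": [1.93, 2.01, 0.38], "rot": [0.53, -0.6, -14.96]},
  {"grip": 0, "offset": [1.93, 2.01, 0.38], "rot": [0.53, -0.6, -14.96]},
  {"grip": 0, "offset": [1.93, 2.01, 0.38], "rot": [0.53, -0.6, -14.96]},
  {"grip": 0, "offset": [1.93, 2.01, 0.38], "rot": [0.53, -0.6, -14.96]},
  {"grip": 0, "offset": [1.93, 2.01, 0.38], "rot": [0.53, -0.6, -14.96]},
  {"grip": 0, "offset": [1.93, 2.01, 0.38], "rot": [0.53, -0.6, -14.96]},
])

```text
t: 7.25
ee_pos: [0.4499, 0.1779, 0.1975]
ee_rot: [[-0.158, -0.987, -0.004], [-0.987, 0.158, -0.0], [0.001, 0.004, -1.0]]
contact_force: [-0.8, 1.1, -0.9]
grip_width: 0.0008
```

Run:
```python
from h import *
p=at("side",262,175.7,.151);q=at("side",283.7,198,.137);print(p,q,np.degrees(np.arctan2(*(p-q)[1::-1])))
rel([(.451,.180,.136,171)])
```

```text
[0.5484542 0.1190724 0.151    ] [0.53565016 0.02226694 0.137     ] 82.46546907636179
[-0.08, -0.03, 2.05] [0.03, -0.01, -0.02]
```

Emit:
move_arm([
  {"grip": 0, "offset": [0, -0.03, 0.8], "rot": [0, 0, 0]},
  {"grip": 0, "offset": [0, -0.03, 1.6], "rot": [0, 0, 0]},
  {"grip": 0, "offset": [0, -0.03, 2.05], "rot": [0, 0, 0]},
  {"grip": 0, "offset": [0, -0.03, 2.05], "rot": [0, 0, 0]},
  {"grip": 0, "offset": [0, -0.03, 2.05], "rot": [0, 0, 0]},
])

```text
t: 7.67
ee_pos: [0.4505, 0.1779, 0.1356]
ee_rot: [[-0.159, -0.987, -0.005], [-0.987, 0.159, -0.0], [0.001, 0.005, -1.0]]
contact_force: [0.6, -0.1, 0.3]
grip_width: 0.0008
```

Run:
```python
from h import *
print(robot.observe()["contact_force"])
rel(arc((.532,.204),.078,.0185,range(171,115,-3),.136))
```

```text
[ 0.59922005 -0.12852817  0.34330463]
[-0.67, 0.05, -0.01] [0.05, -0.01, -0.03]
[-0.8, 0.08, -0.01] [0.05, -0.01, 0.47]
[-0.94, 0.11, -0.01] [0.05, -0.01, 0.97]
[-1.08, 0.12, -0.01] [0.04, -0.02, 1.47]
[-1.22, 0.13, -0.01] [0.04, -0.02, 1.97]
[-1.36, 0.13, -0.01] [0.04, -0.02, 2.47]
[-1.5, 0.12, -0.01] [0.04, -0.02, 2.97]
[-1.64, 0.11, -0.01] [0.04, -0.02, 3.47]
[-1.78, 0.08, -0.01] [0.04, -0.02, 3.97]
[-1.92, 0.05, -0.01] [0.04, -0.02, 4.47]
[-2.05, 0.02, -0.02] [0.04, -0.02, 4.97]
[-2.18, -0.02, -0.02] [0.04, -0.02, 5.47]
[-2.31, -0.07, -0.02] [0.04, -0.03, 5.97]
[-2.44, -0.13, -0.02] [0.04, -0.03, 6.47]
[-2.57, -0.2, -0.02] [0.04, -0.03, 6.97]
[-2.69, -0.27, -0.02] [0.04, -0.03, 7.47]
[-2.81, -0.34, -0.02] [0.04, -0.03, 7.97]
[-2.92, -0.42, -0.02] [0.04, -0.03, 8.47]
[-3.03, -0.51, -0.02] [0.04, -0.03, 8.97]
```

Emit:
move_arm([
  {"grip": 0, "offset": [-0.35, 0.05, 0], "rot": [0, 0, 0]},
  {"grip": 0, "offset": [-0.67, 0.05, 0], "rot": [0, 0, 0]},
  {"grip": 0, "offset": [-0.8, 0.08, 0], "rot": [0, 0, 0.5]},
  {"grip": 0, "offset": [-0.94, 0.11, 0], "rot": [0, 0, 1]},
  {"grip": 0, "offset": [-1.08, 0.12, 0], "rot": [0, 0, 1.5]},
  {"grip": 0, "offset": [-1.22, 0.13, 0], "rot": [0, 0, 2]},
  {"grip": 0, "offset": [-1.36, 0.13, 0], "rot": [0, 0, 2.5]},
  {"grip": 0, "offset": [-1.5, 0.12, 0], "rot": [0, 0, 3]},
  {"grip": 0, "offset": [-1.64, 0.11, 0], "rot": [0, 0, 3.5]},
  {"grip": 0, "offset": [-1.78, 0.08, 0], "rot": [0, 0, 4]},
  {"grip": 0, "offset": [-1.92, 0.05, 0], "rot": [0, 0, 4.5]},
  {"grip": 0, "offset": [-2.05, 0.02, 0], "rot": [0, 0, 5]},
  {"grip": 0, "offset": [-2.18, -0.02, 0], "rot": [0, 0, 5.5]},
  {"grip": 0, "offset": [-2.31, -0.07, 0], "rot": [0, 0, 6]},
  {"grip": 0, "offset": [-2.44, -0.13, 0], "rot": [0, 0, 6.5]},
  {"grip": 0, "offset": [-2.57, -0.2, 0], "rot": [0, 0, 7]},
  {"grip": 0, "offset": [-2.69, -0.27, 0], "rot": [0, 0, 7.5]},
  {"grip": 0, "offset": [-2.81, -0.34, 0], "rot": [0, 0, 8]},
])

```text
t: 9.17
ee_pos: [0.4718, 0.2586, 0.1363]
ee_rot: [[-0.841, -0.541, -0.009], [-0.541, 0.841, -0.004], [0.01, 0.002, -1.0]]
contact_force: [-4.4, -5.3, 5.2]
grip_width: 0.0001
```

Run:
```python
from h import *
print(robot.observe()["contact_force"])
rel(arc((.532,.204),.078,.0185,range(120,86,-3),.136))
```

```text
[-4.3999047  -5.28343242  5.19949772]
[-0.21, 0.01, 0.01] [0.01, -0.1, 0.45]
[-0.35, 0.03, 0.01] [0.01, -0.1, 0.95]
[-0.49, 0.05, 0.01] [0.01, -0.1, 1.45]
[-0.63, 0.05, 0.0] [0.01, -0.1, 1.95]
[-0.77, 0.05, 0.0] [0.0, -0.1, 2.45]
[-0.91, 0.05, 0.0] [-0.0, -0.1, 2.95]
[-1.05, 0.03, -0.0] [-0.0, -0.1, 3.45]
[-1.19, 0.01, -0.0] [-0.01, -0.1, 3.95]
[-1.32, -0.02, -0.0] [-0.01, -0.1, 4.45]
[-1.46, -0.05, -0.0] [-0.01, -0.1, 4.95]
[-1.59, -0.1, -0.01] [-0.01, -0.1, 5.45]
[-1.72, -0.15, -0.01] [-0.02, -0.1, 5.95]
```

Emit:
move_arm([
  {"grip": 0, "offset": [-0.21, 0.01, 0], "rot": [0, 0, 0.5]},
  {"grip": 0, "offset": [-0.35, 0.03, 0], "rot": [0, 0, 1]},
  {"grip": 0, "offset": [-0.49, 0.05, 0], "rot": [0, 0, 1.5]},
  {"grip": 0, "offset": [-0.63, 0.05, 0], "rot": [0, 0, 2]},
  {"grip": 0, "offset": [-0.77, 0.05, 0], "rot": [0, 0, 2.5]},
  {"grip": 0, "offset": [-0.91, 0.05, 0], "rot": [0, 0, 3]},
  {"grip": 0, "offset": [-1.05, 0.03, 0], "rot": [0, 0, 3.5]},
  {"grip": 0, "offset": [-1.19, 0.01, 0], "rot": [0, 0, 4]},
  {"grip": 0, "offset": [-1.32, -0.02, 0], "rot": [0, 0, 4.5]},
  {"grip": 0, "offset": [-1.4, -0.04, 0], "rot": [0, 0, 4.8]},
  {"grip": 0, "offset": [-1.46, -0.05, 0], "rot": [0, 0, 4.9]},
  {"grip": 0, "offset": [-1.53, -0.07, 0], "rot": [0, 0, 4.9]},
  {"grip": 0, "offset": [-1.53, -0.07, 0], "rot": [0, 0, 4.9]},
])

```text
t: 10.25
ee_pos: [0.5074, 0.2819, 0.1363]
ee_rot: [[-0.998, -0.06, -0.018], [-0.06, 0.998, -0.007], [0.018, -0.006, -1.0]]
contact_force: [-7.2, -4.4, 4.5]
grip_width: 0.0008
```

Emit:
move_arm([
  {"grip": 0, "offset": [-0.1, 0, 0], "rot": [0, 0, 0]},
  {"grip": 0, "offset": [-0.2, 0, 0], "rot": [0, 0, 0]},
  {"grip": 0, "offset": [-0.3, 0, 0], "rot": [0, 0, 0]},
  {"grip": 0, "offset": [-0.3, 0, 0], "rot": [0, 0, 0]},
])

```text
t: 10.58
ee_pos: [0.5072, 0.2822, 0.1363]
ee_rot: [[-0.997, -0.062, -0.037], [-0.062, 0.998, -0.012], [0.038, -0.009, -0.999]]
contact_force: [-15.0, -5.1, 11.6]
grip_width: 0.0006
```

Emit:
move_arm([
  {"grip": 0, "offset": [-0.4, 0, 0], "rot": [0, 0, 0]},
  {"grip": 0, "offset": [-0.45, 0, 0], "rot": [0, 0, 0]},
  {"grip": 0, "offset": [-0.45, 0, 0], "rot": [0, 0, 0]},
  {"grip": 0, "offset": [0.5, 0, 0], "rot": [0, 0, 0]},
  {"grip": 0, "offset": [1.2, 0, 0], "rot": [0, 0.3, 0]},
  {"grip": 0, "offset": [1.2, 0, 0], "rot": [0, 0, 0]},
  {"grip": 0, "offset": [1.2, 0, -1], "rot": [0, 0, 0]},
  {"grip": 0, "offset": [1.2, 0, -2.1], "rot": [0, 0, 0]},
  {"grip": 0, "offset": [1.2, 0, -3.5], "rot": [0, 0, 0]},
  {"grip": 0, "offset": [1.2, 2, -4], "rot": [0, 0, 0]},
  {"grip": 0, "offset": [1.2, 4, -4], "rot": [0, 0, 0]},
  {"grip": 0, "offset": [1.2, 5, -4], "rot": [0, 0, 0]},
  {"grip": 0, "offset": [1.2, 5, -4], "rot": [0, 0, 0]},
  {"grip": 0, "offset": [1.2, 5, -4], "rot": [0, 0, 0]},
])

```text
t: 11.75
ee_pos: [0.4621, 0.4416, 0.2566]
ee_rot: [[-0.996, -0.075, -0.038], [-0.075, 0.997, -0.003], [0.039, -0.0, -0.999]]
contact_force: [0.1, 1.5, 0.2]
grip_width: 0.0004
```

Run:
```python
from h import *
import cv2
print(robot.observe()["contact_force"])
cv2.imwrite("pics/s4.png",cv2.resize(robot.capture("scene")[130:355,170:440,::-1],(720,600)))
```

```text
[0.11607458 1.48179009 0.1968488 ]
```

View pics/s4.png

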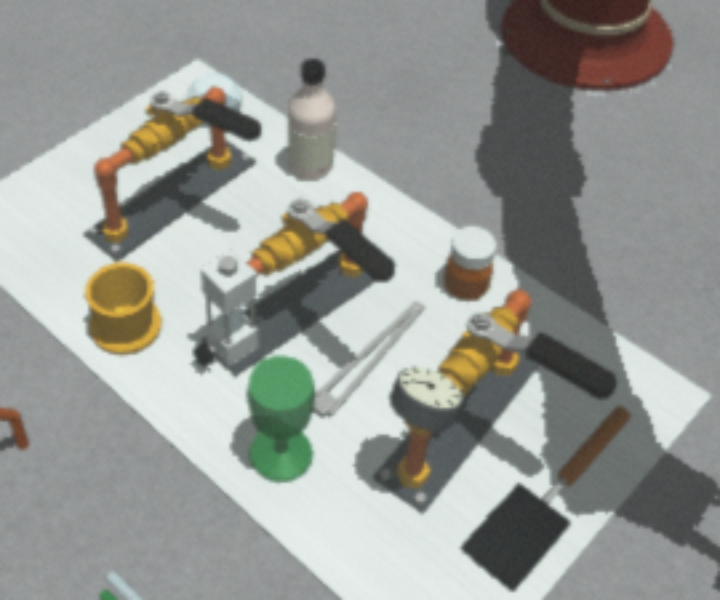

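Both levers now lie square across their pipes: oxygen tip at (385,272), gas tip at (608,385). The air lever and the loose things are unchanged. I'll check the angles, let the arm settle and hand in.

Emit:
move_arm([
  {"grip": 0, "offset": [0, 0, 0], "rot": [0, 0, 0]},
  {"grip": 0, "offset": [0, 0, 0], "rot": [0, 0, 0]},
  {"grip": 0, "offset": [0, 0, 0], "rot": [0, 0, 0]},
  {"grip": 0, "offset": [0, 0, 0], "rot": [0, 0, 0]},
])

```text
t: 12.13
ee_pos: [0.4645, 0.4358, 0.257]
ee_rot: [[-0.997, -0.069, -0.037], [-0.068, 0.998, -0.008], [0.037, -0.005, -0.999]]
contact_force: [-0.5, -0.5, -0.1]
grip_width: 0.0002
```

Run:
```python
from h import *
A=lambda u,v:(u/2.6667+170,v/2.6667+130)
for n,s,t in [("ox",(301,209),(386,271)),("gas",(482,325),(610,384)),("air",(162,102),(257,130))]:
    q=at("scene",*A(*s),.137);p=at("scene",*A(*t),.151);print(n,q,p,np.degrees(np.arctan2(*(p-q)[1::-1])))
s=robot.observe();print(s["t"],s["contact_force"],s["dq"].round(2))
robot.hand_in()
```

```text
ox [0.53684648 0.02447178 0.137     ] [0.55123272 0.12611135 0.151     ] 81.94377429652039
gas [0.53381894 0.20722295 0.137     ] [0.52506727 0.31007964 0.151     ] 94.86336137190317
air [ 0.5227702  -0.16051628  0.137     ] [ 0.50185932 -0.05909861  0.151     ] 101.65031232493544
12.1333 [-0.48242636 -0.52543146 -0.12318324] [ 0.09  0.13 -0.    0.01 -0.01  0.05 -0.04]
the job is handed in; nothing more can be done
```

I closed the oxygen lever first and then the fuel gas lever, each with the shut fingertips. The job was handed in at about 12 s, and no verdict was reported.

- **Oxygen lever:** it stopped moving under about 21 N of push, so it was against its stop. The camera gives 82° against an expected 82.6° for closed.
- **Fuel gas lever:** it stayed put under about 15 N. The camera gives 94.9° against an expected 93.5°, about 1.4° off and within picture error and the 5° allowance.
- **Everything else:** the air lever's tip measured within about 5 mm of its first position, on a reading from a low-resolution picture. The loose things in the last view looked undisturbed by eye; I did not measure their positions.
- **Robot:** it ended clear above the bench with about 0.5 N on the wrist.

No check failed. One early side-view reading of the oxygen tip was about 3 cm off because the sleeve merged with its shadow. I dropped it and used the main camera's reading.

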